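# Take a sanding block from the covered spring dispenser

### The job

On the modelling bench, press the orange release tab of the sanding-block dispenser down and, keeping it pressed, slide the cover all the way open. Take the top block off the spring-loaded stack and set it down, without dropping it, flat inside the steel sanding tray. Then press the tab and slide the cover fully shut so that the tab springs up again, leaving the other two blocks in the dispenser and everything else on the bench where it stands.

Things in the scene. Friction and masses are not known exactly. Their poses are not given: they have to be found in the camera images.
- case: Blue fixed dispenser box, 210 (x) x 138 (y) mm, 110.5 mm high, on the 3 mm cutting mat. Origin: centre of its underside. Its x axis runs along the two rails (y = +-54 to 69 mm, tops at 110.5 mm). The stack of blocks is in the -x half (centre x = -60, y = 0); a deck 95 mm high fills the +x half (x = 0 to 105). The cover shuts over the stack and opens towards +x.
- cover (a joint): Light grey sliding cover, 84 (case x) x 118 x 5 mm, underside 96 mm above the case's. 0 shut, centre at case x = -60 mm; 0.115 m fully open; hard stops at both; moves to case +x, friction 1.5 N. Locks in notches at 0, 0.038, 0.077 and 0.115 m (3 mm play): it passes a notch, either way, only while the tab is held down, so keep the tab down for the whole stroke.
- tab (a joint): Orange release tab on the cover; travels straight down. 0 up (sprung), 0.008 m fully pressed. About 2 N starts it, 6 N holds it fully down; the lock is free beyond about 0.0045 m. It springs up into the notch when let go at either end of the cover's travel.
- tab_pad (a point): Centre of the tab's flat dish (upper face), moving with cover and tab; axes as the case's. Cover shut and tab up: case x = -60, y = +26, 114 mm above the case's underside. The dish is 48 (case x) x 36 mm, open at its y sides, with an upright ridge 8 mm high, 6 mm thick at each x end for a shut fingertip to push; it lies 10 mm from the +y rail.
- block_top: Top sanding block of three alike: 50 (its x) x 100 (its y) x 24 mm, tan with dark grit faces, 70 g. Origin: centre of its underside, at first 68 mm above the case's underside (top at 92), x along the case's x. Pinch it across its 50 mm width at mid length, with the fingertips no lower than its underside, or the next block is caught as well.
- block_mid: Second block, same as the top one, underside 44 mm above the case's underside at the start; once the top one is gone the spring platform lifts it 24 mm into the top one's place. It must stay in the dispenser.
- block_low: Lowest block, same, underside at 20 mm at the start, lifted to 44 mm. It must stay in the dispenser.
- platform (a joint): Soft spring platform under the stack. Joint value: 0 with three blocks on it, +0.024 m (risen) with two.
- stack_axis (a point): Point fixed to the case on the stack's vertical centre line, on the case's underside. Side walls and four corner posts (at |y| over 28 mm) guide the stack; between the posts a finger has free room beside either long face of the blocks: 35 mm on the case's +x side (up to the deck), open air on the -x side.
- tray: Fixed shallow steel sanding tray, outside 74 (its x) x 124 (its y) mm, floor 3 mm thick, rim 4 mm thick and 9 mm high in all; inside 66 x 116 mm. Origin: centre of its underside. The block lies in it flat with its long side along the tray's long side.
- brush_cup: White cup of brushes, 66 mm across, brushes up to 200 mm high. Bystander, loose; stands between dispenser and tray. Origin: centre of its underside.
- wheel: Grey model wheel lying flat, 56 mm across, 24 mm high, beside the tray. Bystander, loose. Origin: centre of its underside.
- leg: Grey landing-gear leg, 150 mm along its y, up to 35 mm wide, 18 mm high, beside the tray. Bystander, loose. Origin: under its middle.
- knife: Hobby knife, 140 mm along its x, 12 mm wide, 11 mm high, beside the dispenser. Bystander, loose. Origin: under its middle.
- paint_jar: Small paint jar with green cap, 38 mm across, 52 mm high. Bystander, loose. Origin: centre of its underside.
- glue: Glue bottle with orange cap, 44 mm across, 110 mm high. Bystander, loose. Origin: centre of its underside.
- flap: Pale grey wing flap, 62 x 170 x 8 mm, lying flat. Bystander, loose. Origin: under its middle.
- spray_can: Grey primer spray can with a red band, 48 mm across, 135 mm high, standing close beside the dispenser on the tab's side (axis at case y = 103 to 110 mm). Bystander, loose. Origin: centre of its underside.

How it is judged:
On the way, in this order (a step that is already met when the one before it is completed fails the run):
1. the cover is slid fully open (value of joint cover above 0.107 m), for 0.1 s.
2. the top block is lifted clear of the dispenser and the next one has risen into its place (z of block_top in the frame of case above 0.115 m and value of joint platform above 0.018 m), for 0.1 s.
3. the block is set down in the tray while still held (x of block_top in the frame of tray between -0.011 and 0.011 m and y of block_top in the frame of tray between -0.011 and 0.011 m and z of block_top in the frame of tray between 0 and 0.01 m and contact force between the fingers and block_top above 0.3 N), for 0.05 s.
4. the cover is shut again and the tab has sprung up (value of joint cover below 0.006 m and value of joint tab below 0.003 m), for 0.2 s.
At the end, for the whole second after the job is handed in: The top block lies at rest and flat (within 3 degrees) inside the tray, on its floor; the cover is shut (within 6 mm) with its tab up (within 3 mm); the other two blocks are in the dispenser, risen by one place (within 6 mm) (all of step 4 and x of block_top in the frame of tray between -0.011 and 0.011 m and y of block_top in the frame of tray between -0.011 and 0.011 m and angle between block_top's own z axis and vertical below 0.06 rad and z of block_top in the frame of tray between 0 and 0.006 m and horizontal distance between each of block_mid, block_low and stack_axis below 0.01 m and z of block_mid in the frame of case between 0.062 and 0.074 m and z of block_low in the frame of case between 0.038 and 0.05 m and linear speed of block_top below 0.02 m/s); the robot touches nothing.
It fails at once if a bystander on the bench is pushed more than 15 mm from its place (distance of any of wheel, leg, knife, brush_cup, paint_jar, glue, flap, spray_can from where it was at the start of the episode above 0.015 m).
It also fails if it takes over 69 s, if anything falls off the work surface, if the arm or the gripper's body presses on something with over 40 N, if the wrist force passes 120 N, or if a joint passes its speed limit or range.

### The arm

A 7-joint arm with a two-finger parallel gripper is mounted at the origin on the work surface. World frame = base frame: x ahead of the robot, y to its left, z up, the work surface at z = 0. Lengths are in m, angles in rad, forces in N, time in s.
With the tool pointing down it reaches from about 0.35 to 0.9 m from the base axis. Payload 8.1 kg.
Tool frame: the origin (TCP) lies between the finger pads; the fingertips stand ahead of it and the grasp point (between the pads) is the TCP (arm.nose_length is the z of the fingertips in the tool frame, in m); z points along the fingers, y is the line along which they close (so a half turn about z gives the same grasp; the last joint's range is limited). The gripper opens to 92 mm and grips with 3 to 60 N. Pads are 19 mm wide; open, the fingers measure 130 mm over their backs; the gripper's body (75 mm by 190 mm) begins 47 mm behind the grasp point.
Start: joints at [-1.292, 0.434, 0.025, 1.573, -0.012, 1.134, -0.075], TCP at [0.233, 0.58, 0.246] pointing down, gripper open.
Joint ranges: [-2.62, 2.62], [-0.44, 2.09], [-1.27, 1.32], [0.08, 2.57], [-1.32, 4.46], [0.12, 2], [-2.74, 2.74]. Speed limits (rad/s): [2.22, 2.22, 3.01, 3.01, 3.14, 3.14, 3.14].

### API

Orientations are given as a rotation vector (axis times angle).
In Python, from cell import sensors, optics, arm gives the robot as it stands.
- The arm moves only by the tool arm_command, never from a script. Its argument "deltas" is one flat list of numbers, 7 for each row, row after row: the turn, a rotation vector about the world's x, y, z as a fraction of full scale, then the shift along the world's x, y, z as a fraction of full scale, then the finger opening in mm, from 0 to 91.8. In form: [wx, wy, wz, dx, dy, dz, fingers, wx, wy, wz, dx, dy, dz, fingers, ...]. A call has 1 to 20 rows; each row is the pose to reach, as a shift and turn from the pose commanded when the call began; what a row does not reach only later rows make up. Full scale, the value 1, is 1 m for a shift and 90 degrees for a turn. A row lasts 1/10 s, in which the tool goes at most 50 mm and 8.59 degrees, less where a joint would pass 70% of its speed; a pose out of reach is approached as far as the arm can. A call with a number of a shift or a turn outside -1 to 1 is refused whole. A call with a gripper value outside its range is refused whole. The fingers move at their own pace and stop on an object; "force" is the grip in N (left out, the last holds). Time passes only in rows, so rows that repeat a pose let the fingers close. It gives the time, the measured TCP pose, the force, the opening and the grip force at its end, in the units of the state.
- sensors.observe(): the state, without advancing time (a new reading comes with each control period).
- optics.get_image(name): name is "side" or "top"; returns the picture (400x640x3 uint8, blue, green, red); there is no depth.
- optics.calibration(name): a dict with "camera_matrix" (3x3 intrinsics, pixels), "D" ([k1, k2, p1, p2, k3] as OpenCV has them; the pictures are not rectified), "rvec" (rotation vector, rad) and "tvec" (3), from world to camera coordinates, as OpenCV has them. Camera axes: x right, y down, z forward; pixel columns grow to the right and rows downward; lengths in m; the calibration is good to about 2 mm. A picture is of the moment at which its call begins. calibration takes no time and is no camera call.
- arm.sign_off(): hands the job in; it is judged then, once.
The state is a dict: "clock": time; "joints": joint angles; "dq": joint speeds; "joint_efforts": joint torques, N m; "position": TCP position; "ee_rot": TCP orientation; "force": force on the tool from outside, world axes, zero at the start; "ft_torque": the same for the moment, N m; "width": opening from 0.0 (shut) to 1.0 (fully open); "gripper_force": force on a finger pad.
Only numpy, scipy, OpenCV 4.12 (cv2) and the standard library are available. Lean on these libraries where they do the work, as an engineer would, in place of code of your own. Each camera call takes 0.05 s, during which the arm holds its last target. There are 200 camera calls.

## Working session

There is one attempt and no reset: what is moved stays moved. The work goes in short steps, Python scripts to look and compute and a tool call to move; the robot and the scene stay as the last step left them, time stands still between calls to the robot, and variables do not carry over. Pictures are saved under pics/ and viewed, at most 10 in all, crops included, and the job is handed in when it is done.

Besides the shell and the picture viewer there is one more tool, called in YAML: its name, and indented under it one key for each argument. arm_command: Moves the arm, as the interface text tells. Its arguments: {"type":"object","properties":{"deltas":{"type":"array","items":{"type":"number"}},"force":{"type":"number"}},"required":["deltas"]}

```bash
mkdir -p pics; ls; cat > h.py <<'E'
import numpy as np, cv2
from cell import sensors, optics, arm
def ray(n,uv,z):
    c=optics.calibration(n);K=np.array(c["camera_matrix"]);D=np.array(c["D"],float)
    R=cv2.Rodrigues(np.array(c["rvec"],float))[0];t=np.array(c["tvec"],float).ravel()
    uv=np.array(uv,float).reshape(-1,1,2)
    p=cv2.undistortPoints(uv,K,D).reshape(-1,2)
    d=np.c_[p,np.ones(len(p))]@R; o=-R.T@t
    return o+d*((z-o[2])/d[:,2])[:,None]
def proj(n,P):
    c=optics.calibration(n)
    return cv2.projectPoints(np.array(P,float).reshape(-1,3),np.array(c["rvec"],float),np.array(c["tvec"],float),np.array(c["camera_matrix"]),np.array(c["D"],float))[0].reshape(-1,2)
E
python3 - <<'E'
from h import *
for n in("top","side"):
    cv2.imwrite(f"pics/{n}0.png",optics.get_image(n))
    c=optics.calibration(n);R=cv2.Rodrigues(np.array(c["rvec"],float))[0];print(n,-R.T@np.array(c["tvec"],float).ravel(),R[2])
s=sensors.observe();print(s, arm.nose_length)
E
```

```text
pics
top [0.53915379 0.02319025 1.1142162 ] [ 0.0563225  -0.02102005 -0.99819133]
side [ 0.34681651 -0.80633862  0.64380282] [ 0.24763941  0.81521811 -0.52354003]
{'clock': 0.1, 'joints': array([-1.29160748,  0.43516141,  0.02497198,  1.57396401, -0.01159795,
        1.1339948 , -0.07510676]), 'dq': array([ 0.0014688 , -0.00162038, -0.00051525, -0.00206845,  0.00129473,
        0.00132736,  0.00085983]), 'joint_efforts': array([ 3.40303959e-03, -6.69119167e+01,  9.88566019e-01, -3.15144217e+01,
       -6.04168489e-02,  3.74543597e-02,  6.99120847e-05]), 'position': array([0.23275555, 0.57960171, 0.24503465]), 'ee_rot': array([-5.96164101e-01, -3.08436935e+00,  2.16121852e-03]), 'force': array([ 0.26605577, -0.05561629, -0.28174508]), 'ft_torque': array([-0.00369973,  0.00537817,  0.00153436]), 'gripper_force': 0.0, 'width': 1.0043918776905993} 0.019
```

View pics/top0.png

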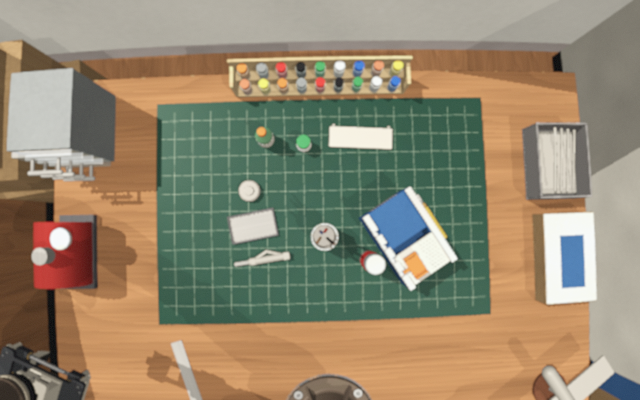

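View pics/side0.png

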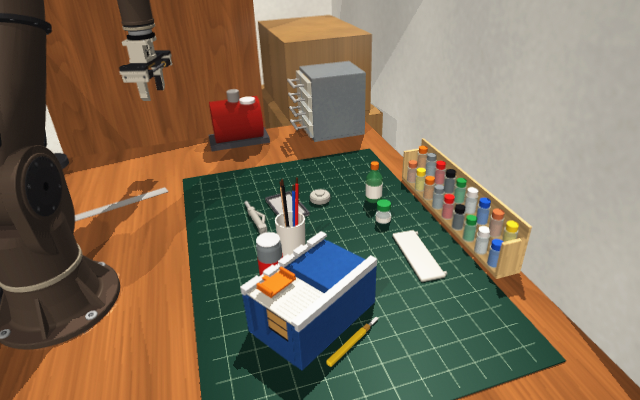

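Top view: the dispenser is centred near (410,238), with the cover and orange tab (415,264) towards the robot and the blue deck at (400,220). The tray is at (253,226), cup (324,237), can (373,262), leg (262,259) and wheel (249,190). The side view agrees. I'll enlarge the dispenser and tray.

```bash
python3 - <<'E'
from h import *
im=cv2.imread("pics/top0.png")
a=cv2.resize(im[180:300,345:465],None,fx=5,fy=5,interpolation=cv2.INTER_CUBIC)
b=cv2.resize(im[180:300,220:300],None,fx=2.5,fy=5,interpolation=cv2.INTER_CUBIC)
cv2.imwrite("pics/crop.png",np.hstack([a,b]))
hsv=cv2.cvtColor(im,cv2.COLOR_BGR2HSV)
def big(m,x0,x1,y0,y1):
    k=np.zeros_like(m);k[y0:y1,x0:x1]=m[y0:y1,x0:x1]
    c=max(cv2.findContours(k,0,2)[0],key=cv2.contourArea);return c
for nm,lo,hi,box,z in [("deck",(100,120,110),(125,255,255),(355,440,180,270),.098),
  ("orange",(5,120,120),(22,255,255),(395,432,245,285),.117),
  ("case",(0,0,150),(180,70,255),(360,460,180,300),.1135),
  ("tray",(0,0,110),(180,60,255),(222,282,200,247),.012),
  ]:
    c=big(cv2.inRange(hsv,lo,hi),*box);r=cv2.minAreaRect(c);p=cv2.boxPoints(r)
    w=ray("top",p,z);e=np.diff(w[[0,1,2]],axis=0)[:,:2]
    print(nm,r[0],"ctr",w.mean(0).round(4),"sides",np.linalg.norm(e,axis=1).round(4),"ang",np.degrees(np.arctan2(e[:,1],e[:,0])).round(1),cv2.contourArea(c)); print(p.round(1).tolist())
E
```

```text
deck (397.6922912597656, 222.03842163085938) ctr [ 0.5287 -0.1819  0.098 ] sides [0.1074 0.1225] ang [ -58.2 -147.9] 1846.0
[[365.8999938964844, 213.39999389648438], [401.8999938964844, 189.39999389648438], [429.5, 230.6999969482422], [393.5, 254.6999969482422]]
orange (412.4999694824219, 267.0) ctr [ 0.4196 -0.2104  0.117 ] sides [0.0477 0.0579] ang [ -58.7 -147.8] 294.0
[[397.70001220703125, 262.5], [414.1000061035156, 251.60000610351562], [427.29998779296875, 271.5], [410.8999938964844, 282.3999938964844]]
case (410.6119384765625, 237.78521728515625) ctr [ 0.4897 -0.2096  0.1135] sides [0.1479 0.2183] ang [ -59.1 -148.8] 2791.5
[[361.1000061035156, 216.5], [411.8999938964844, 183.89999389648438], [460.20001220703125, 259.0], [409.3999938964844, 291.70001220703125]]
tray (251.5, 223.0) ctr [0.536  0.1894 0.012 ] sides [0.1571 0.1215] ang [-91.5 178.7] 1480.5
[[222.0, 200.0], [281.0, 200.0], [281.0, 246.0], [222.0, 246.0]]
```

View pics/crop.png

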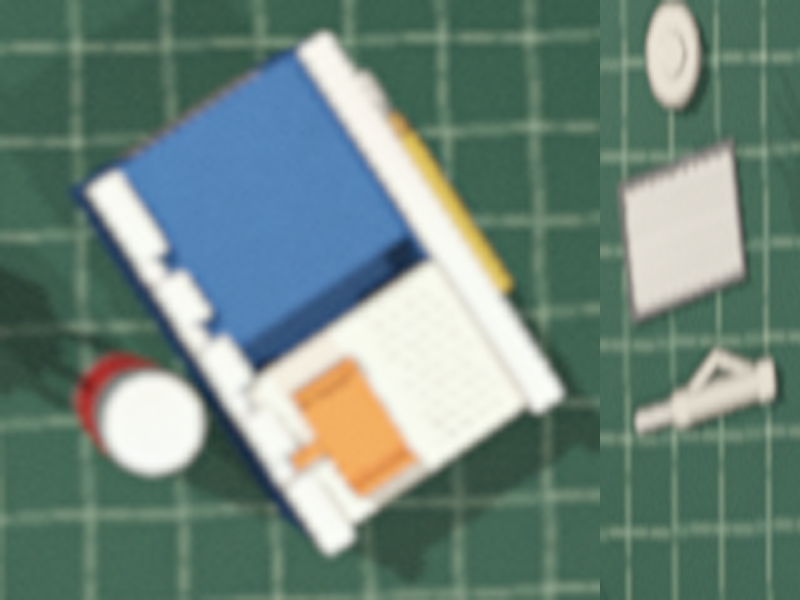

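The crop shows the white rail corners at about (362,218), (409.6,186), (457.6,259) and (411,291). The tray corners are near (228,216.6), (273,208), (279,235) and (233,244). Next I'll turn these into poses and cross-check them in the side view.

```bash
python3 - <<'E'
from h import *
im=cv2.imread("pics/top0.png")
hsv=cv2.cvtColor(im,cv2.COLOR_BGR2HSV)
# rails: white threshold high; convex hull rect
def report(nm,p,z,):
    w=ray("top",p,z)[:,:2]; e=np.roll(w,-1,0)-w
    print(nm,"ctr",w.mean(0).round(4),"sides",np.linalg.norm(e,axis=1).round(4),"ang",np.degrees(np.arctan2(e[:,1],e[:,0])).round(1)); return w
f=lambda x,y:(345+x/5-.4,180+y/5-.4)
report("rails",[f(85,190),f(323,30),f(563,395),f(330,557)],.1135)
g=lambda x,y:(220+(x-600)/2.5-.3,180+y/5-.4)
report("tray",[g(620,185),g(733,140),g(748,276),g(633,321)],.009)
m=cv2.inRange(hsv,(0,0,90),(180,75,255)); k=np.zeros_like(m);k[203:247,224:284]=m[203:247,224:284]
for c in cv2.findContours(k,0,2)[0]:
    if cv2.contourArea(c)>150:
        r=cv2.minAreaRect(c);print(r,cv2.contourArea(c));report("traymask",cv2.boxPoints(r),.009)
# tab orange main
m=cv2.inRange(hsv,(5,120,120),(22,255,255));k=np.zeros_like(m);k[250:280,403:432]=m[250:280,403:432]
u=cv2.moments(k,True);print("tab",ray("top",[u['m10']/u['m00'],u['m01']/u['m00']],.117))
for nm,px,z in [("can",(375.2,264.3),.138),("cup",(324,237),.09),("wheel",(249.5,190.5),.027),("leg",(262,259),.015)]:
    print(nm,ray("top",px,z)[0].round(3))
# side view orange
im=cv2.imread("pics/side0.png");hsv=cv2.cvtColor(im,cv2.COLOR_BGR2HSV)
m=cv2.inRange(hsv,(5,170,150),(20,255,255));k=np.zeros_like(m);k[265:297,255:298]=m[265:297,255:298]
u=cv2.moments(k,True);print("tab side",ray("side",[u['m10']/u['m00'],u['m01']/u['m00']],.118))
k=cv2.resize(im[225:365,235:385],None,fx=4,fy=4,interpolation=cv2.INTER_CUBIC);cv2.imwrite("pics/sc.png",k)
E
```

```text
rails ctr [ 0.4888 -0.2072] sides [0.1403 0.2133 0.1391 0.2133] ang [ -58.  -148.2  122.    32.2]
tray ctr [0.5286 0.1856] sides [0.1227 0.0738 0.1244 0.0735] ang [ -80.2 -168.8   99.6    9.8]
((253.5, 224.5), (58.99999237060547, 42.99999237060547), -0.0) 1685.0
traymask ctr [0.5318 0.1846] sides [0.1141 0.1574 0.1138 0.1567] ang [ -1.  -91.5 178.7  88.6]
tab [[ 0.42324509 -0.2161253   0.117     ]]
can [ 0.432 -0.117  0.138]
cup [0.497 0.    0.09 ]
wheel [0.621 0.191 0.027]
leg [0.441 0.163 0.015]
tab side [[ 0.42499822 -0.2179307   0.118     ]]
```

View pics/sc.png

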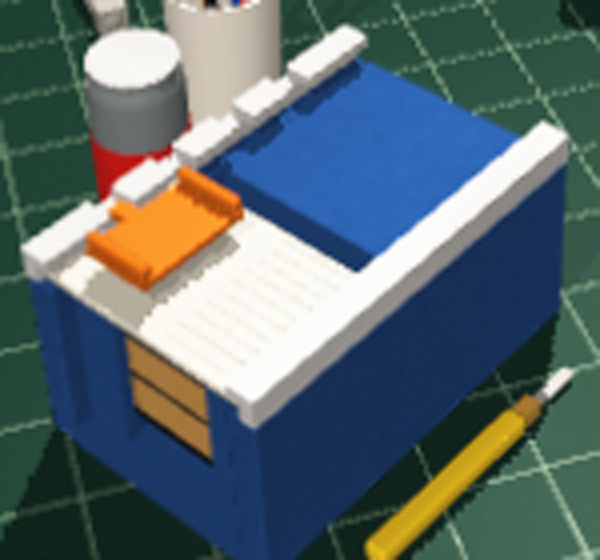

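The case centre is (0.489,-0.207) with yaw 32°. The predicted tab (0.424,-0.217) matches the measured tab in both views to about 1 mm. The tray centre is (0.5285,0.185) with its long side at 99.7°, and its size comes out at 74x124. Moving now.

arm_command:
  deltas: [0,0,-0.4,0.09,-0.2,0.054,0,0,0,-0.4,0.09,-0.2,0.054,0,0,0,-0.4,0.09,-0.2,0.054,0,0,0,-0.7778,0.167,-0.38,0.054,0,0,0,-0.7778,0.167,-0.38,0.054,0,0,0,-0.7778,0.167,-0.38,0.054,0,0,0,-0.7778,0.167,-0.38,0.054,0,0,0,-0.7778,0.167,-0.38,0.054,0,0,0,-0.7778,0.167,-0.38,0.054,0,0,0,-0.7778,0.167,-0.38,0.054,0,0,0,-0.7778,0.167,-0.38,0.054,0,0,0,-0.7778,0.167,-0.38,0.054,0]

```text
clock: 1.3
position: [0.3992, 0.2015, 0.2994]
ee_rot: [-2.254, -2.188, 0.001]
force: [-0.1, -0.1, 0.3]
width: 0.022
gripper_force: 0.0
```

arm_command:
  deltas: [0,0,-0.6256,0.024,-0.417,0,0,0,0,-0.6256,0.024,-0.417,0,0,0,0,-0.6256,0.024,-0.417,0,0,0,0,-0.6256,0.024,-0.417,0,0,0,0,-0.6256,0.024,-0.417,0,0,0,0,-0.6256,0.024,-0.417,0,0,0,0,-0.6256,0.024,-0.417,0,0,0,0,-0.6256,0.024,-0.417,0,0,0,0,-0.6256,0.024,-0.417,0,0,0,0,-0.6256,0.024,-0.417,-0.13,0,0,0,-0.6256,0.024,-0.417,-0.13,0,0,0,-0.6256,0.024,-0.417,-0.13,0,0,0,-0.6256,0.024,-0.417,-0.13,0,0,0,-0.6256,0.024,-0.417,-0.13,0]

```text
clock: 2.7
position: [0.4244, -0.2165, 0.1701]
ee_rot: [-3.021, -0.863, 0.002]
force: [0.1, 1.0, 0.3]
width: 0.005
gripper_force: 0.0
```

```bash
python3 - <<'E'
from h import *
i=[cv2.resize(optics.get_image("top")[180:300,345:465],None,fx=3.3,fy=3.3,interpolation=2),cv2.resize(optics.get_image("side")[200:340,210:350],None,fx=396/140,fy=396/140,interpolation=2)]
cv2.imwrite("pics/a.png",np.hstack(i)); s=sensors.observe();print(s["position"],s["ee_rot"],s["joints"])
E
```

```text
[ 0.42533043 -0.21710676  0.17136564] [3.01943613 0.86259889 0.00346747] [-0.26937247  0.34502865  0.8149132   2.06464588 -0.33147111  0.8604172
 -0.27892792]
```

View pics/a.png

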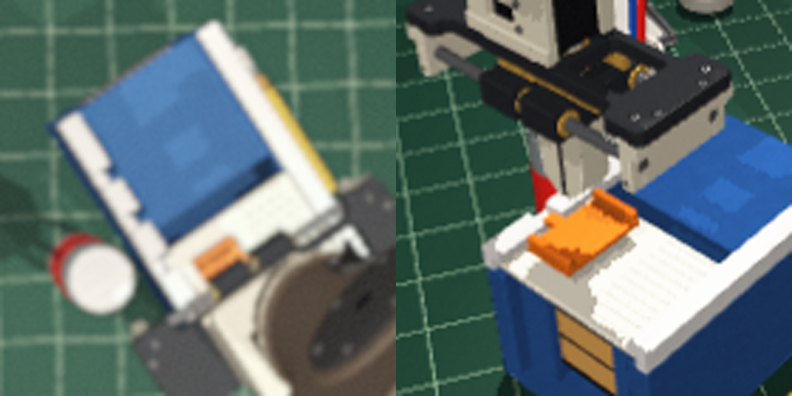

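The side view shows the shut fingers directly above the orange tab. Pressing.

arm_command:
  deltas: [0,0,0,0,0,-0.03,0,0,0,0,0,0,-0.033,0,0,0,0,0,0,-0.036,0,0,0,0,0,0,-0.039,0,0,0,0,0,0,-0.042,0,0,0,0,0,0,-0.043,0,0,0,0,0,0,-0.043,0,0,0,0,0,0,-0.043,0]

```text
clock: 3.6
position: [0.4245, -0.217, 0.128]
ee_rot: [-3.021, -0.861, -0.003]
force: [-3.6, 4.0, 17.2]
width: -0.002
gripper_force: 8.6
```

arm_command:
  deltas: [0,0,0,0.0085,0.0053,0,0,0,0,0,0.017,0.0106,0,0,0,0,0,0.0254,0.0159,0,0,0,0,0,0.0339,0.0212,0,0,0,0,0,0.0424,0.0265,0,0,0,0,0,0.0509,0.0318,0,0,0,0,0,0.0594,0.0371,0,0,0,0,0,0.0678,0.0424,0,0,0,0,0,0.0763,0.0477,0,0,0,0,0,0.0848,0.053,0,0,0,0,0,0.0933,0.0583,0,0,0,0,0,0.1018,0.0636,0,0,0,0,0,0.1018,0.0636,0,0]

```text
clock: 4.9
position: [0.5271, -0.1539, 0.1282]
ee_rot: [3.02, 0.861, 0.003]
force: [-2.9, 1.4, 12.5]
width: 0.004
gripper_force: 5.9
```

```bash
python3 - <<'E'
from h import *
im=[optics.get_image("top")[150:300,315:465],optics.get_image("side")[200:350,210:360]]
cv2.imwrite("pics/b.png",np.hstack([cv2.resize(i,(400,400),interpolation=2) for i in im])); s=sensors.observe();print(s["position"],s["ee_rot"],s["force"])
E
```

```text
[ 0.52704549 -0.15393374  0.12822129] [3.01972708 0.86092311 0.00396267] [-1.45482747  1.56632992 10.35218115]
```

View pics/b.png

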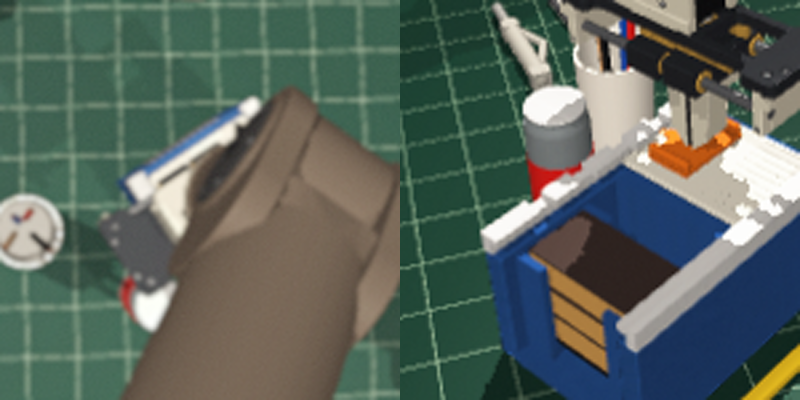

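The cover has slid along with the tab and the top block is exposed. The force is low, so I'll nudge further to feel for the stop.

arm_command:
  deltas: [0,0,0,0.0034,0.0021,-0.0005,0,0,0,0,0.0051,0.0032,-0.0005,0,0,0,0,0.0051,0.0032,-0.0005,0]

```text
clock: 5.3
position: [0.5281, -0.1535, 0.1278]
ee_rot: [3.022, 0.856, -0.005]
force: [-15.6, -5.0, 25.0]
width: 0.006
gripper_force: 12.3
```

The stop is reached, at about 16 N. Lifting off and going over the stack with the gripper turned 90°.

arm_command:
  deltas: [0,0,0,-0.006,-0.004,0,0,0,0,0,-0.006,-0.004,0.05,0,0,0,0,-0.006,-0.004,0.1,0,0,0,0,-0.006,-0.004,0.1,0,0,0,1,-0.093,-0.089,0.1,68,0,0,1,-0.093,-0.089,0.1,68,0,0,1,-0.093,-0.089,0.1,68,0,0,1,-0.093,-0.089,0.1,68,0,0,1,-0.093,-0.089,0.1,68,0,0,1,-0.093,-0.089,0.1,68,0,0,1,-0.093,-0.089,0.1,68,0,0,1,-0.093,-0.089,0.1,68,0,0,1,-0.093,-0.089,0.1,68,0,0,1,-0.093,-0.089,0.1,68,0,0,1,-0.093,-0.089,0.1,68,0,0,1,-0.093,-0.089,0.1,68,0,0,1,-0.093,-0.089,0.1,68,0,0,1,-0.093,-0.089,0.1,68,0,0,1,-0.093,-0.089,0.1,68,0,0,1,-0.093,-0.089,0.1,68]

```text
clock: 7.3
position: [0.4378, -0.2391, 0.2262]
ee_rot: [1.528, 2.745, -0.0]
force: [0.6, 0.5, 1.0]
width: 0.742
gripper_force: 0.0
```

```bash
python3 - <<'E'
from h import *
im=optics.get_image("side"); cv2.imwrite("pics/c.png",cv2.resize(im[130:355,200:400],(600,675)[:2],interpolation=2)[75:]); s=sensors.observe();print(s["position"],s["ee_rot"],s["width"],s["joints"])
c=np.array([.489,-.207]);a=np.radians(32);R=np.array([[np.cos(a),-np.sin(a)],[np.sin(a),np.cos(a)]])
top=[*(c+R@[.055,.026]),.117];print("tab open expected px side",proj("side",top))
hsv=cv2.cvtColor(im,cv2.COLOR_BGR2HSV);m=cv2.inRange(hsv,(5,170,120),(20,255,255));m[:220]=0;m[300:]=0;m[:,:270]=0;m[:,350:]=0
u=cv2.moments(m,True);print(u['m00'],u['m10']/u['m00'],u['m01']/u['m00'],ray("side",[u['m10']/u['m00'],u['m01']/u['m00']],.118),"expect",c+R@[.055,.026])
E
```

```text
[ 0.43782645 -0.23916488  0.22623465] [ 1.52806503e+00  2.74487397e+00 -4.68787601e-05] 0.7365867377175394 [-0.01247302  0.25876414  0.50430438  1.93143074 -0.14864798  0.9874988
  1.11478085]
tab open expected px side [[319.52284405 249.69936528]]
480.0 318.90625 252.38333333333333 [[ 0.5181306  -0.16439723  0.118     ]] expect [ 0.52186474 -0.15580519]
```

View pics/c.png

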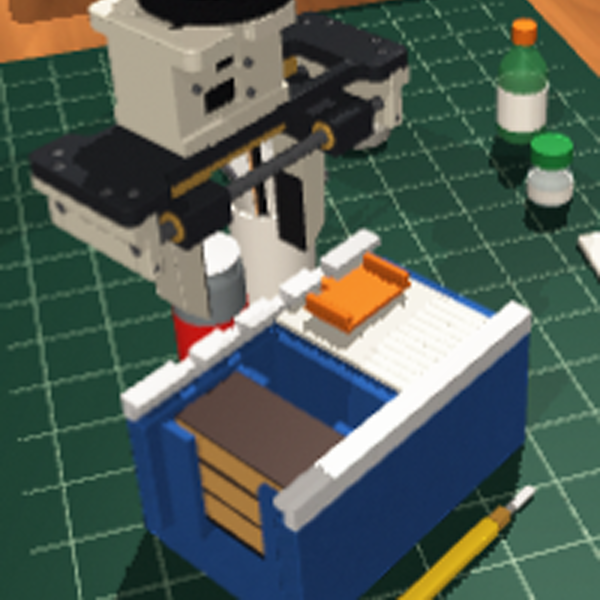

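The cover is fully open with the tab up, and the fingers straddle the stack. Descending to grasp.

arm_command:
  deltas: [0,0,0,0,0,-0.05,68,0,0,0,0,0,-0.09,68,0,0,0,0,0,-0.12,68,0,0,0,0,0,-0.13,68,0,0,0,0,0,-0.13,68,0,0,0,0,0,-0.13,68,0,0,0,0,0,-0.13,40,0,0,0,0,0,-0.13,40,0,0,0,0,0,-0.13,40,0,0,0,0,0,-0.13,40,0,0,0,0,0,-0.13,40,0,0,0,0,0,-0.13,40]
  force: 15

```text
clock: 8.55
position: [0.4379, -0.2392, 0.0963]
ee_rot: [1.527, 2.745, 0.0]
force: [-0.2, -0.5, -0.5]
width: 0.544
gripper_force: 15.0
```

arm_command:
  deltas: [0,0,0,0,0,0.01,40,0,0,0,0,0,0.025,40,0,0,0,0,0,0.04,40,0,0,0,0,0,0.06,40,0,0,0,0,0,0.09,40,0,0,0,0,0,0.12,40,0,0,0,0,0,0.15,40,0,0,0,0,0,0.18,40,0,0,0,0,0,0.204,40,0,0,0,0,0,0.204,40,0,0,0,0,0,0.204,40]

```text
clock: 9.65
position: [0.4376, -0.2392, 0.3006]
ee_rot: [1.527, 2.745, 0.001]
force: [-0.6, 0.2, -1.6]
width: 0.542
gripper_force: 15.0
```

```bash
python3 - <<'E'
from h import *
im=optics.get_image("side"); cv2.imwrite("pics/d.png",cv2.resize(im[60:360,170:430],(520,600),interpolation=2)); s=sensors.observe();print(s["position"],s["ee_rot"],s["width"],s["gripper_force"])
E
```

```text
[ 0.43725787 -0.2389716   0.29985595] [-1.52722810e+00 -2.74449030e+00 -3.99095089e-05] 0.5422229194987482 14.999742060899734
```

View pics/d.png

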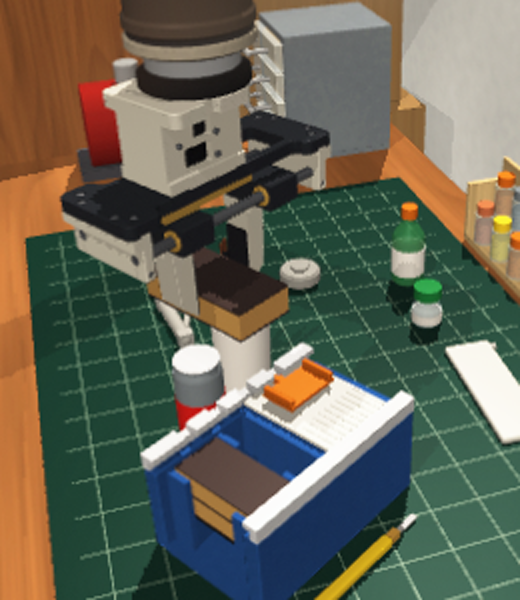

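The block is held and the next one has risen. Carrying it over to the tray.

arm_command:
  deltas: [0,0,-0.05,0.005,0.025,0,40,0,0,-0.1,0.015,0.07,0,40,0,0,-0.15,0.026,0.12,0,40,0,0,-0.2,0.036,0.165,0,40,0,0,-0.2444,0.047,0.21,0,40,0,0,-0.2444,0.056,0.255,0,40,0,0,-0.2444,0.066,0.3,0,40,0,0,-0.2444,0.076,0.345,0,40,0,0,-0.2444,0.084,0.39,0,40,0,0,-0.2444,0.0906,0.415,0,40,0,0,-0.2444,0.0906,0.424,0,40,0,0,-0.2444,0.0906,0.424,-0.03,40,0,0,-0.2444,0.0906,0.424,-0.07,40,0,0,-0.2444,0.0906,0.424,-0.11,40,0,0,-0.2444,0.0906,0.424,-0.15,40,0,0,-0.2444,0.0906,0.424,-0.18,40,0,0,-0.2444,0.0906,0.424,-0.2,40,0,0,-0.2444,0.0906,0.424,-0.2,40,0,0,-0.2444,0.0906,0.424,-0.2,40]

```text
clock: 11.6
position: [0.5281, 0.1838, 0.1002]
ee_rot: [-2.024, -2.402, 0.002]
force: [0.7, 0.2, 0.1]
width: 0.54
gripper_force: 15.0
```

```bash
python3 - <<'E'
from h import *
im=optics.get_image("side"); cv2.imwrite("pics/e.png",cv2.resize(im[100:280,180:380],(666,600),interpolation=2)); s=sensors.observe();print(s["position"],s["ee_rot"],s["width"],s["gripper_force"])
E
```

```text
[0.52877801 0.18428009 0.10100569] [2.02379809e+00 2.40222906e+00 4.95931419e-04] 0.5442271250146585 14.999816715717316
```

View pics/e.png

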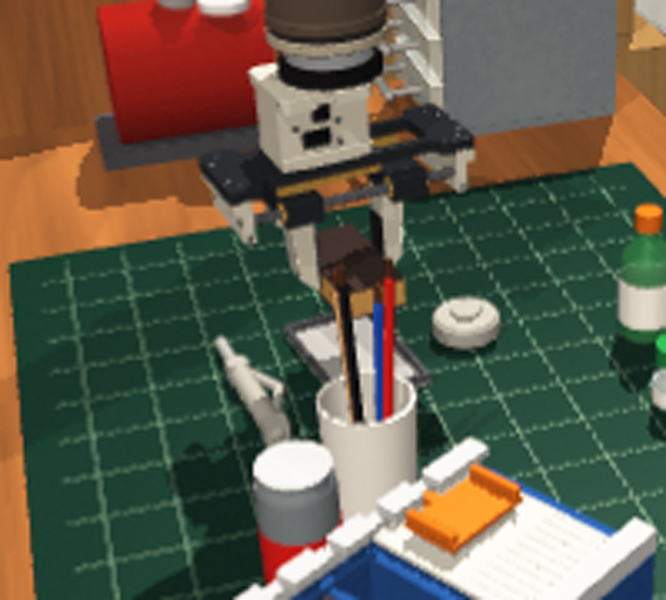

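The block hangs over the tray, aligned with it. Lowering gently.

arm_command:
  deltas: [0,0,0,0,0.001,-0.02,40,0,0,0,0,0.001,-0.04,40,0,0,0,0,0.001,-0.055,40,0,0,0,0,0.001,-0.062,40,0,0,0,0,0.001,-0.066,40,0,0,0,0,0.001,-0.068,40,0,0,0,0,0.001,-0.069,40,0,0,0,0,0.001,-0.0695,40,0,0,0,0,0.001,-0.0695,40]

```text
clock: 12.55
position: [0.5289, 0.1859, 0.0324]
ee_rot: [2.023, 2.403, 0.002]
force: [-3.3, -0.2, 10.7]
width: 0.543
gripper_force: 15.0
```

arm_command:
  deltas: [0,0,0,0,0,0.001,40,0,0,0,0,0,0.001,40,0,0,0,0,0,0.001,62,0,0,0,0,0,0.001,62,0,0,0,0,0,0.001,62,0,0,0,0,0,0.001,62,0,0,0,0,0,0.02,62,0,0,0,0,0,0.05,62,0,0,0,0,0,0.1,62,0,0,0,0,0,0.15,62,0,0,0,0,0,0.2,40,0,0,0,0,0,0.25,0,0,0,0,0,0,0.27,0,0,0,0,0,0,0.27,0]

```text
clock: 13.95
position: [0.5299, 0.1863, 0.3045]
ee_rot: [2.022, 2.401, 0.01]
force: [-0.0, 0.2, -0.2]
width: 0.376
gripper_force: 0.0
```

```bash
python3 - <<'E'
from h import *
im=[optics.get_image("top")[180:300,200:320],optics.get_image("side")[150:270,200:320]]
cv2.imwrite("pics/f.png",np.hstack([cv2.resize(i,(400,400),interpolation=2) for i in im])); s=sensors.observe();print(s["position"],s["ee_rot"],s["width"],s["clock"])
E
```

```text
[0.52815288 0.18577806 0.3004155 ] [-2.02296791e+00 -2.40342449e+00 -1.33095310e-04] 0.2881627333620422 14.05
```

View pics/f.png

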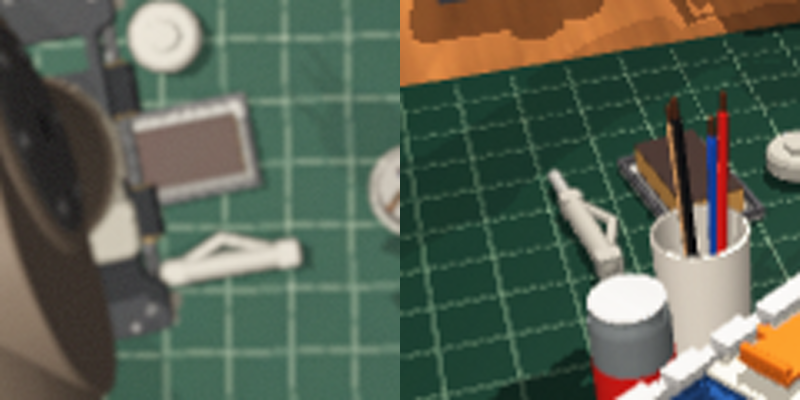

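The block lies flat inside the tray in both views. Going back to the tab.

arm_command:
  deltas: [0,0,-0.753,-0.0066,-0.341,0,0,0,0,-0.753,-0.0066,-0.341,0,0,0,0,-0.753,-0.0066,-0.341,0,0,0,0,-0.753,-0.0066,-0.341,0,0,0,0,-0.753,-0.0066,-0.341,0,0,0,0,-0.753,-0.0066,-0.341,0,0,0,0,-0.753,-0.0066,-0.341,0,0,0,0,-0.753,-0.0066,-0.341,0,0,0,0,-0.753,-0.0066,-0.341,0,0,0,0,-0.753,-0.0066,-0.341,0,0,0,0,-0.753,-0.0066,-0.341,0,0,0,0,-0.753,-0.0066,-0.341,-0.05,0,0,0,-0.753,-0.0066,-0.341,-0.1,0,0,0,-0.753,-0.0066,-0.341,-0.13,0,0,0,-0.753,-0.0066,-0.341,-0.13,0,0,0,-0.753,-0.0066,-0.341,-0.13,0]

```text
clock: 15.65
position: [0.5221, -0.1548, 0.1713]
ee_rot: [-3.019, -0.87, 0.001]
force: [-0.1, -0.7, 0.7]
width: 0.004
gripper_force: 0.0
```

arm_command:
  deltas: [0,0,0,0,-0.001,-0.03,0,0,0,0,0,-0.001,-0.034,0,0,0,0,0,-0.001,-0.037,0,0,0,0,0,-0.001,-0.04,0,0,0,0,0,-0.001,-0.043,0,0,0,0,0,-0.001,-0.0445,0,0,0,0,0,-0.001,-0.0445,0]

```text
clock: 16.35
position: [0.5231, -0.1563, 0.1281]
ee_rot: [3.019, 0.867, 0.005]
force: [-1.3, 2.6, 15.7]
width: 0.004
gripper_force: 7.7
```

arm_command:
  deltas: [0,0,0,-0.0085,-0.0053,0,0,0,0,0,-0.017,-0.0106,0,0,0,0,0,-0.0254,-0.0159,0,0,0,0,0,-0.0339,-0.0212,0,0,0,0,0,-0.0424,-0.0265,0,0,0,0,0,-0.0509,-0.0318,0,0,0,0,0,-0.0594,-0.0371,0,0,0,0,0,-0.0678,-0.0424,0,0,0,0,0,-0.0763,-0.0477,0,0,0,0,0,-0.0848,-0.053,0,0,0,0,0,-0.0933,-0.0583,0,0,0,0,0,-0.1018,-0.0636,0,0,0,0,0,-0.1052,-0.0657,0,0,0,0,0,-0.1069,-0.0668,0,0,0,0,0,-0.1069,-0.0668,0,0]

```text
clock: 17.85
position: [0.4179, -0.2231, 0.1281]
ee_rot: [3.017, 0.868, 0.009]
force: [4.6, 4.7, 12.7]
width: 0.006
gripper_force: 6.3
```

arm_command:
  deltas: [0,0,0,-0.0017,-0.001,0,0,0,0,0,-0.0026,-0.0016,0,0,0,0,0,-0.0026,-0.0016,0,0]

```text
clock: 18.15
position: [0.4158, -0.2246, 0.1281]
ee_rot: [3.017, 0.869, 0.01]
force: [5.7, 4.3, 12.6]
width: 0.004
gripper_force: 5.7
```

arm_command:
  deltas: [0,0,0,-0.0017,-0.001,0,0,0,0,0,-0.0034,-0.0021,0,0,0,0,0,-0.0034,-0.0021,0,0]

```text
clock: 18.45
position: [0.4147, -0.2253, 0.1283]
ee_rot: [3.016, 0.872, 0.015]
force: [14.5, 10.3, 5.8]
width: 0.006
gripper_force: 11.0
```

```bash
python3 - <<'E'
from h import *
s=sensors.observe();print(s["position"],s["force"])
def tab(im):
    hsv=cv2.cvtColor(im,cv2.COLOR_BGR2HSV);m=cv2.inRange(hsv,(5,170,120),(20,255,255));m[:220]=0;m[305:]=0;m[:,:240]=0;m[:,350:]=0
    n,l,st,ce=cv2.connectedComponentsWithStats(m);return [(st[i].tolist()) for i in range(1,n) if st[i][4]>8]
print(tab(cv2.imread("pics/side0.png")),tab(optics.get_image("side")))
E
```

```text
[ 0.41470665 -0.22531133  0.12826091] [14.45522178 10.33080584  5.78659644]
[[257, 267, 39, 31, 609]] [[282, 246, 7, 4, 19], [258, 283, 28, 18, 195]]
```

The hard stop is reached at about 18 N, so the cover is shut. Lifting off, relieving the side push as I rise.

arm_command:
  deltas: [0,0,0,0.002,0.0012,0.002,0,0,0,0,0.003,0.0019,0.006,0,0,0,0,0.003,0.0019,0.02,0,0,0,0,0.003,0.0019,0.06,0,0,0,0,0.003,0.0019,0.11,0,0,0,0,0.003,0.0019,0.16,0,0,0,0,0.003,0.0019,0.16,0,0,0,0,0.003,0.0019,0.16,0]

```text
clock: 19.3
position: [0.4125, -0.2249, 0.2875]
ee_rot: [3.018, 0.868, 0.005]
force: [0.6, -0.2, -0.7]
width: -0.001
gripper_force: 0.0
```

```bash
python3 - <<'E'
from h import *
s=sensors.observe();print(s["position"],s["force"],s["clock"])
i0=cv2.imread("pics/side0.png");i1=optics.get_image("side")
for im in(i0,i1):
    hsv=cv2.cvtColor(im,cv2.COLOR_BGR2HSV);m=cv2.inRange(hsv,(5,170,120),(20,255,255));k=m.copy();k[:]=0;k[262:300,250:300]=m[262:300,250:300]
    x,y,w,h=cv2.boundingRect(k);u=cv2.moments(k,True);print(x,y,w,h,u['m00'],u['m10']/u['m00'],u['m01']/u['m00'])
d=cv2.absdiff(i0,i1).max(2)>45
n,l,st,ce=cv2.connectedComponentsWithStats(d.astype(np.uint8));print([st[i].tolist() for i in range(1,n) if st[i][4]>15])
E
```

```text
[ 0.41250776 -0.22494839  0.28751157] [ 0.5848703  -0.24352818 -0.67765825] 19.3
257 267 39 31 609.0 275.92118226600985 281.97372742200326
257 267 39 31 608.0 275.88980263157896 281.9819078947368
[[0, 0, 53, 162, 3958], [117, 0, 55, 101, 2877], [193, 0, 124, 173, 10267], [237, 161, 83, 55, 1747], [51, 170, 107, 90, 2720], [233, 172, 4, 9, 17], [282, 175, 8, 5, 17], [0, 177, 15, 17, 185], [43, 183, 5, 8, 28], [0, 202, 11, 9, 75], [298, 204, 6, 10, 39], [268, 319, 20, 22, 187], [13, 353, 37, 47, 370]]
```

The tab is back exactly where it started: cover shut, tab up. Handing in.

```bash
python3 -c "
from cell import arm
print(arm.sign_off())"
```

```text
the job is handed in; nothing more can be done
None
```

I handed the job in at 19.3 s: the top block lies flat in the tray, the cover is shut with its tab up, and the other two blocks are in the dispenser; no verdict came back.

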